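# Slide the orange-dotted tube under the drill bit

### The arm

A 6-joint arm with a two-finger parallel gripper is mounted at the origin on the work surface. World frame = base frame: x ahead of the robot, y to its left, z up, the work surface at z = 0. Lengths are in m, angles in rad, forces in N, time in s.
With the tool pointing down it reaches from about 0.35 to 0.775 m from the base axis. Payload 5.5 kg.
Tool frame: the origin (TCP) lies on the centre line of the jaws, within the pads' length; the fingertips stand 22 mm ahead of it and the grasp point (between the pads) lies 3 mm ahead of it; z points along the fingers, y is the direction in which the jaws open and shut (so a half turn about z gives the same grasp; the last joint's range is limited). The gripper opens to 85 mm and grips with 20 to 120 N. Pads are 22 mm wide; open, the fingers measure 114 mm over their backs; the gripper's body (76 mm by 85 mm) begins 54 mm behind the grasp point. The pads swing forward as they close: fully open they stand 13 mm farther back than shut.
Start: joints at [-1.35, 0.313, 0.046, 1.304, 0, 1.431], TCP at [0.203, -0.538, 0.215] pointing down, gripper open.
Joint ranges: [-2.76, 2.76], [-0.86, 1.69], [-1.03, 1.26], [-2.2, 2.34], [-1.47, 1.5], [-3.14, 3.14]. Speed limits (rad/s): [2.57, 2.57, 3.14, 3.14, 3.14, 3.14].

### API

Orientations are given as a unit quaternion [x, y, z, w].
In Python, from station import manip, cams, job gives the robot as it stands. The module is installed in compiled form; this text tells all that it offers.
- The arm moves only by the tool send_rows, never from a script. Its argument "steps" is a list of rows, each an object with "delta_rot": the turn, a rotation vector about the tool's x, y, z in degrees, a list of three; "slide": the shift along the tool's x, y, z in m, a list of three; "grip": the closure, from -1 (fully open) to 1 (shut), so that 0 is half open. In form: [{"delta_rot": [wx, wy, wz], "slide": [dx, dy, dz], "grip": grip}, ...]. A call has 1 to 10 rows; each row shifts and turns the commanded pose from where the row before left it, along the tool's axes as they then stand; what a row does not reach is not made up. A row lasts 1/8 s, in which the tool goes at most 62.5 mm and 10.7 degrees, less where a joint would pass 70% of its speed; a pose out of reach is approached as far as the arm can. A call with a gripper value outside its range is refused whole. The fingers move at their own pace and stop on an object; "grip_force" is the grip in N (left out, the last holds). Time passes only in rows, so rows that do not move let the fingers close. It gives the time, the measured TCP pose, the force and the opening at its end, in the units of the state.
- manip.read_state(): the state, without advancing time (a new reading comes with each control period).
- cams.camera(name): name is "side" or "top"; returns (picture, depth): 384x512x3 uint8, red, green, blue; 384x512 float32, m along the optical axis (not along the pixel's ray), 0 where there is no reading.
- cams.camera_params(name): a dict with "camera_matrix" (3x3 intrinsics, pixels), "distortion" ([k1, k2, p1, p2, k3] as OpenCV has them; the pictures are not rectified), "rvec" (rotation vector, rad) and "tvec" (3), from world to camera coordinates, as OpenCV has them. Camera axes: x right, y down, z forward; pixel columns grow to the right and rows downward; lengths in m; the calibration is good to about 2 mm. A picture is of the moment at which its call begins. camera_params takes no time and is no camera call.
- job.job_done(): hands the job in, once; it reports no verdict.
The state is a dict: "time_s": time; "joint_positions": joint angles; "qd": joint speeds; "tau": joint torques, N m; "ee_pos": TCP position; "orientation": TCP orientation; "ft_force": force on the tool from outside, world axes, zero at the start; "moment": the same for the moment, N m; "gripper_width": finger opening in m.
Only numpy, scipy, OpenCV 4.12 (cv2) and the standard library are available. Lean on these libraries where they do the work, as an engineer would, in place of code of your own. Each camera call takes 0.05 s, during which the arm holds its last target.

### The job

Slide the aluminium tube with the orange dot along the counter, without lifting it off, until its orange dot sits right under the tip of the drill bit in the drill stand, and let go of it there. Leave the tube with the green dot where it is.

Things in the scene. Friction and masses are not known exactly. Their poses are not given: they have to be found in the camera images.
- tube_centre (a point): Middle, half-way up (12.5 mm over the counter), of the work: a loose rectangular aluminium tube lying flat, 240 mm long, 40 wide, 25 high, 0.16 to 0.32 kg, a flat orange dot 20 mm across on top near one end. x axis: along it to the dotted end; y: across its width; z up. Its plain end, on the robot's side, is clear to grip across the width. It slides freely on the flat counter.
- tube_dot (a point): centre of the orange dot on the tube's top face, 95 mm from the tube's centre along its x axis and 25 mm above the counter
- tip (a point): Tip of the brass-coloured drill bit, fixed, pointing down, 42 mm over the counter (17 over the tube). Bit 8 mm thick, 60 long; chuck 36 wide; drill body up to 84 wide from 150 to 305 mm up, on an arm from a pillar 360 high, foot 130 wide, 22 high, 180 mm from the tip, beyond it and to the right seen from the robot. A dark flush disc 100 wide, no obstacle, is centred under the tip.
- other_centre (a point): Middle, half-way up, of the bystander tube: the same tube (240 x 40 x 25 mm, x axis along it) but with a green dot. It starts on the other side of the drill bit, left or right, from the work and must stay where it is.
There are look-alikes about, which are no part of the job. What is shaped like the part that bears tube_centre but pink is not meant.

How it is judged:
By the outcome, as a careful person would: the job done as asked, in the order asked, and still so for the second after the job is handed in, with the robot touching nothing.
It also fails if it takes over 38 s, if anything falls off the work surface, if the arm or the gripper's body presses on something with over 40 N, if the wrist force passes 120 N, or if a joint passes its speed limit or range.

## Working session

There is one attempt and no reset: what is moved stays moved. The work goes in short steps, Python scripts to look and compute and a tool call to move; the robot and the scene stay as the last step left them, time stands still between calls to the robot, and variables do not carry over. Pictures are saved under pics/ and viewed, and the job is handed in when it is done.

Besides the shell and the picture viewer there is one more tool, called after ">>>" as name(argument=value, ...), one argument or row to a line, values as JSON. send_rows: Moves the arm, as the interface text tells. Its arguments: {"type":"object","properties":{"steps":{"type":"array"},"grip_force":{"type":"number"}},"required":["steps"]}

```bash
mkdir -p pics; python3 - <<'E'
from station import manip,cams
import cv2,numpy as np
print(manip.read_state())
for n in("top","side"):
    p,d=cams.camera(n); np.savez(f"{n}0.npz",p=p,d=d)
    cv2.imwrite(f"pics/{n}0.png",p[:,:,::-1])
    print(n,cams.camera_params(n))
E
```

```text
{'time_s': 0.0, 'joint_positions': array([-1.34962464e+00,  3.13981875e-01,  4.49643024e-02,  1.30357840e+00,
       -2.10986865e-05,  1.43116971e+00]), 'qd': array([ 0.00056708,  0.00041288, -0.00012046,  0.00060411, -0.00091208,
        0.00109577]), 'tau': array([-1.24227216e-05, -4.80634725e+01,  2.98529327e+01,  1.94777007e-02,
       -1.71615034e-04, -1.50108853e-06]), 'ee_pos': array([ 0.20283836, -0.53745973,  0.21441342]), 'orientation': array([ 9.83771755e-01,  1.79422197e-01, -4.72184841e-05, -8.98645454e-04]), 'ft_force': array([ 0.71890059, -0.43026383,  0.29732057]), 'moment': array([0.02574405, 0.00800989, 0.02006258]), 'gripper_width': 0.08530363649941565}
top {'camera_matrix': array([[494.1228399,   0.       , 257.2757159],
       [  0.       , 494.1228399, 188.3483999],
       [  0.       ,   0.       ,   1.       ]]), 'distortion': array([-0.06768836,  0.        ,  0.        ,  0.        ,  0.        ]), 'rvec': array([ 2.21727728, -2.15547489,  0.10558957]), 'tvec': array([0.02113058, 0.47607736, 1.28447704])}
side {'camera_matrix': array([[408.71385624,   0.        , 251.08824264],
       [  0.        , 408.71385624, 202.13406144],
       [  0.        ,   0.        ,   1.        ]]), 'distortion': array([-0.08823007,  0.        ,  0.        ,  0.        ,  0.        ]), 'rvec': array([ 0.51693961, -2.73236717,  1.14347034]), 'tvec': array([0.46927624, 0.14053436, 0.90597114])}
```

View pics/top0.png

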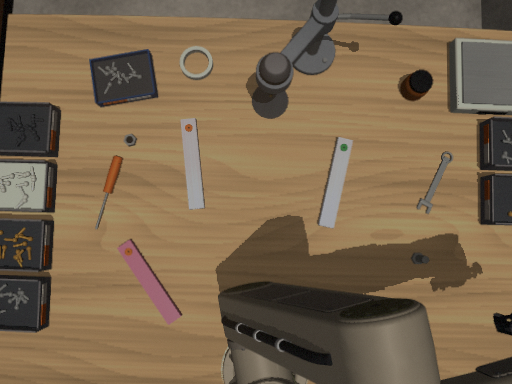

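View pics/side0.png

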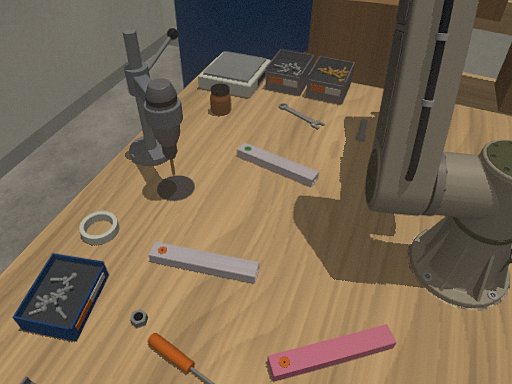

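The top view shows the orange-dot tube at about (192,163), with its dot at (188,128). The green-dot tube is at (336,182), the pink decoy at (150,280), and the drill disc near (270,101). In the side view the dot is at (162,250), and the bit tip is near (173,177) above the disc at (175,188).

```bash
cat >h.py <<'E'
import cv2,numpy as np
from station import manip,cams
def cast(n,uv,z):
    c=cams.camera_params(n);K=c["camera_matrix"];R=cv2.Rodrigues(c["rvec"])[0];t=c["tvec"]
    u=cv2.undistortPoints(np.array(uv,float).reshape(-1,1,2),K,c["distortion"]).reshape(-1,2)
    r=np.c_[u,np.ones(len(u))]@R; o=-R.T@t
    return o+r*((z-o[2])/r[:,2])[:,None]
def proj(n,X):
    c=cams.camera_params(n)
    return cv2.projectPoints(np.array(X,float).reshape(-1,3),c["rvec"],c["tvec"],c["camera_matrix"],c["distortion"])[0].reshape(-1,2)
def orange(p,box):
    h=cv2.cvtColor(p,cv2.COLOR_RGB2HSV);m=((h[...,0]<18)&(h[...,1]>150)&(h[...,2]>120)).astype(np.uint8)
    k=np.zeros_like(m);x0,y0,x1,y1=box;k[y0:y1,x0:x1]=1;m*=k
    m=cv2.morphologyEx(m,cv2.MORPH_CLOSE,np.ones((5,5)))
    cs=cv2.findContours(m,0,2)[0];c=max(cs,key=cv2.contourArea);M=cv2.moments(c)
    return (M['m10']/M['m00'],M['m01']/M['m00']),cv2.contourArea(c),m
def tube(p,box):
    # bright unsaturated
    h=cv2.cvtColor(p,cv2.COLOR_RGB2HSV);m=((h[...,1]<50)&(h[...,2]>150)).astype(np.uint8)
    k=np.zeros_like(m);x0,y0,x1,y1=box;k[y0:y1,x0:x1]=1;m*=k
    c=max(cv2.findContours(m,0,2)[0],key=cv2.contourArea)
    return c
E
python3 - <<'E'
from h import *
T=np.load("top0.npz")["p"];S=np.load("side0.npz")["p"]
a=orange(T,(170,110,210,215));print("dot top",a[:2],cast("top",a[0],.025))
a=orange(S,(140,235,265,290));print("dot side",a[:2],cast("side",a[0],.025))
for n,I,b in(("top",T,(170,105,215,220)),("side",S,(140,230,270,290)),("top",T,(310,125,360,235))):
    c=tube(I,b);w=cast(n,c.reshape(-1,2),.025)[:,:2]
    r=cv2.minAreaRect((w*1000).astype(np.float32));print(n,cv2.contourArea(c),r,cv2.boxPoints(r).round())
b=cv2.resize(S[140:215,130:220],None,fx=8,fy=8,interpolation=cv2.INTER_CUBIC);cv2.imwrite("pics/tipS.png",b[:,:,::-1])
b=cv2.resize(T[60:130,230:310],None,fx=8,fy=8,interpolation=cv2.INTER_CUBIC);cv2.imwrite("pics/tipT.png",b[:,:,::-1])
E
```

```text
dot top ((188.1206896551724, 127.2471264367816), 29.0) [[0.63216322 0.2226411  0.025     ]]
dot side ((161.91176470588235, 249.55882352941177), 34.0) [[0.62868856 0.22279891 0.025     ]]
top 1217.0 ((537.1083374023438, 209.607177734375), (240.2624053955078, 39.16498565673828), 7.704607963562012) [[415. 213.]
 [421. 174.]
 [659. 206.]
 [654. 245.]]
side 1452.0 ((532.7534790039062, 209.89971923828125), (242.58775329589844, 39.200538635253906), 7.6498332023620605) [[410. 213.]
 [415. 174.]
 [656. 207.]
 [650. 245.]]
top 1196.0 ((498.0491027832031, -172.69461059570312), (38.853904724121094, 239.4166259765625), 78.42662048339844) [[ 377. -168.]
 [ 611. -216.]
 [ 619. -178.]
 [ 385. -130.]]
```

View pics/tipS.png

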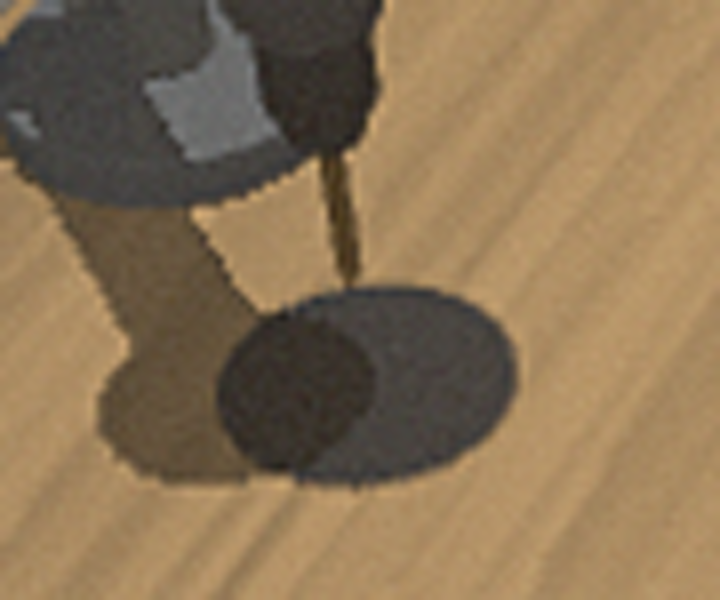

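View pics/tipT.png

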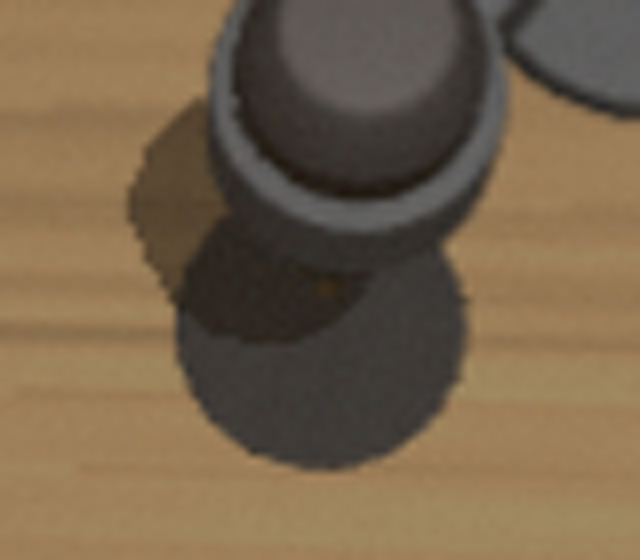

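```bash
python3 - <<'E'
from h import *
from scipy.spatial.transform import Rotation as R
print("tip side",cast("side",[(173.3,175.2)],.042),"top",cast("top",[(270.4,95.5)],.042))
print("disc side",cast("side",[(175.4,187.8)],0),"top",cast("top",[(269.8,99.8)],0))
print(proj("top",[0,0,0]))
s=manip.read_state();M=R.from_quat(s["orientation"]).as_matrix();print(M.round(3))
for n in("top","side"):
    c=cams.camera_params(n);print((-cv2.Rodrigues(c["rvec"])[0].T@c["tvec"]).round(3))
E
```

```text
tip side [[0.71575007 0.00897732 0.042     ]] top [[0.72031834 0.00703288 0.042     ]]
disc side [[0.71425143 0.01096732 0.        ]] top [[0.71984942 0.00688483 0.        ]]
[[265.32865957 369.78331753]]
[[ 0.936  0.353 -0.   ]
 [ 0.353 -0.936  0.002]
 [ 0.    -0.002 -1.   ]]
[0.368 0.052 1.319]
[0.245 0.681 0.733]
```

Both views agree on the offset from dot to tip: about (+0.0875, −0.215) m. The tube measures 240 × 39 mm, yaw 7.7°. I'll grip 30 mm from the plain end with the tool yawed to 187.7°, which keeps joint 6 in range.

```bash
cat >>h.py <<'E'
def plan(wps,N,dyaw):
    """linear rows along waypoints list (x,y,z) w/ constant turn per row; prints rows"""
    from scipy.spatial.transform import Rotation as Ro
    s=manip.read_state();M=Ro.from_quat(s["orientation"]).as_matrix();psi=np.degrees(np.arctan2(M[1,0],M[0,0]))
    P=np.vstack([s["ee_pos"],wps]);L=np.r_[0,np.cumsum(np.linalg.norm(np.diff(P,axis=0),axis=1))]
    q=np.linspace(0,L[-1],N+1);Q=np.c_[[np.interp(q,L,P[:,i]) for i in range(3)]].T
    for i in range(N):
        d=Q[i+1]-Q[i];a=np.radians(psi+i*dyaw);c,sn=np.cos(a),np.sin(a)
        print(i,(c*d[0]+sn*d[1]).round(4),(sn*d[0]-c*d[1]).round(4),(-d[2]).round(4),"turn z",-dyaw)
E
python3 -c "
from h import *
plan([[.42,-.1,.2],[.446,.198,.14]],17,9.8)"
```

```text
0 0.0342 -0.0318 0.0014 turn z -9.8
1 0.0391 -0.0255 0.0014 turn z -9.8
2 0.0429 -0.0185 0.0014 turn z -9.8
3 0.0454 -0.0109 0.0014 turn z -9.8
4 0.0466 -0.003 0.0014 turn z -9.8
5 0.0464 0.0049 0.0014 turn z -9.8
6 0.0449 0.0128 0.0014 turn z -9.8
7 0.0421 0.0202 0.0014 turn z -9.8
8 0.038 0.0271 0.0014 turn z -9.8
9 0.0328 0.0332 0.0014 turn z -9.8
10 0.0328 0.0314 0.0056 turn z -9.8
11 0.0332 0.0315 0.0092 turn z -9.8
12 0.0274 0.0367 0.0092 turn z -9.8
13 0.0207 0.0408 0.0092 turn z -9.8
14 0.0135 0.0437 0.0092 turn z -9.8
15 0.0058 0.0454 0.0092 turn z -9.8
16 -0.002 0.0457 0.0092 turn z -9.8
```

>>> send_rows(
  steps=[
    {"delta_rot": [0, 0, -9.8], "slide": [0.034, -0.032, 0.001], "grip": -1},
    {"delta_rot": [0, 0, -9.8], "slide": [0.039, -0.026, 0.001], "grip": -1},
    {"delta_rot": [0, 0, -9.8], "slide": [0.043, -0.018, 0.001], "grip": -1},
    {"delta_rot": [0, 0, -9.8], "slide": [0.045, -0.011, 0.001], "grip": -1},
    {"delta_rot": [0, 0, -9.8], "slide": [0.047, -0.003, 0.001], "grip": -1},
    {"delta_rot": [0, 0, -9.8], "slide": [0.046, 0.005, 0.001], "grip": -1},
    {"delta_rot": [0, 0, -9.8], "slide": [0.045, 0.013, 0.001], "grip": -1},
    {"delta_rot": [0, 0, -9.8], "slide": [0.042, 0.02, 0.001], "grip": -1},
    {"delta_rot": [0, 0, -9.8], "slide": [0.038, 0.027, 0.001], "grip": -1},
    {"delta_rot": [0, 0, -9.8], "slide": [0.033, 0.033, 0.001], "grip": -1},
  ],
)

```text
time_s: 1.35
ee_pos: [0.4103, -0.1184, 0.2051]
orientation: [0.508, 0.862, -0.0, -0.0]
ft_force: [0.4, 0.4, -0.4]
gripper_width: 0.0853
```

>>> send_rows(
  steps=[
    {"delta_rot": [0, 0, -9.8], "slide": [0.033, 0.031, 0.006], "grip": -1},
    {"delta_rot": [0, 0, -9.8], "slide": [0.033, 0.032, 0.009], "grip": -1},
    {"delta_rot": [0, 0, -9.8], "slide": [0.027, 0.037, 0.009], "grip": -1},
    {"delta_rot": [0, 0, -9.8], "slide": [0.021, 0.041, 0.009], "grip": -1},
    {"delta_rot": [0, 0, -9.8], "slide": [0.014, 0.044, 0.009], "grip": -1},
    {"delta_rot": [0, 0, -9.8], "slide": [0.006, 0.045, 0.009], "grip": -1},
    {"delta_rot": [0, 0, -9.8], "slide": [-0.002, 0.046, 0.009], "grip": -1},
    {"delta_rot": [0, 0, 0], "slide": [0, 0, 0], "grip": -1},
    {"delta_rot": [0, 0, 0], "slide": [0, 0, 0], "grip": -1},
    {"delta_rot": [0, 0, 0], "slide": [0, 0, 0], "grip": -1},
  ],
)

```text
time_s: 2.6
ee_pos: [0.4456, 0.1973, 0.1454]
orientation: [-0.062, 0.998, -0.0, -0.0]
ft_force: [-0.4, 0.2, 0.5]
gripper_width: 0.0854
```

```bash
python3 - <<'E'
from h import *
plan([[.446,.1977,.027]],1,0)
s=manip.read_state();print(s["joint_positions"],s["ee_pos"],s["orientation"])
from scipy.spatial.transform import Rotation as R
M=R.from_quat(s["orientation"]).as_matrix();print(M.round(4),np.degrees(np.arctan2(M[1,0],M[0,0])))
for n in("top","side"):
    p,d=cams.camera(n);cv2.imwrite(f"pics/{n}1.png",p[:,:,::-1])
E
```

```text
0 -0.0004 0.0003 0.1184 turn z 0
[ 2.52168500e-01  1.79222535e-01 -3.04674246e-01  1.08696890e+00
 -2.87595278e-04  1.27276278e-01] [0.44560818 0.19733116 0.14539894] [-6.24055384e-02  9.98050864e-01 -1.47757502e-04 -6.93897408e-06]
[[-9.922e-01 -1.246e-01  0.000e+00]
 [-1.246e-01  9.922e-01 -3.000e-04]
 [ 0.000e+00 -3.000e-04 -1.000e+00]] -172.84420247265984
```

View pics/side1.png

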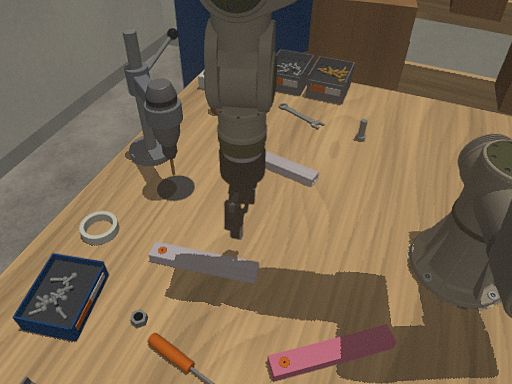

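View pics/top1.png

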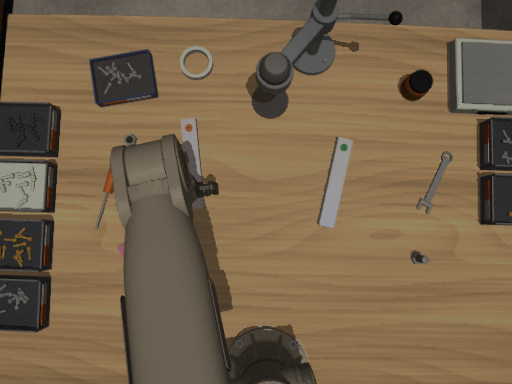

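Both views show the gripper above the plain end with the tube undisturbed: fingers near (207,188) in top and (235,235) in side. I'll check the TCP projection against that.

```bash
python3 - <<'E'
from h import *
p=np.array([.4456,.1973,.1454]);y=np.array([-.1246,.9922,0])
X=[p,p-y*.057,p+y*.057,p-[0,0,.01]]
print(proj("top",X),proj("side",X))
E
python3 -c "
import cv2
a=cv2.imread('pics/side1.png')[160:290,140:330];cv2.imwrite('pics/s1z.png',cv2.resize(a,None,fx=4,fy=4))"
```

```text
[[189.37160643 194.49137233]
 [213.24377931 192.1995114 ]
 [165.51022021 196.78231937]
 [189.87624816 194.7797491 ]] [[242.57959401 228.25156475]
 [249.85603253 207.78309738]
 [234.55025644 250.83665142]
 [242.61463684 231.68513716]]
```

View pics/s1z.png

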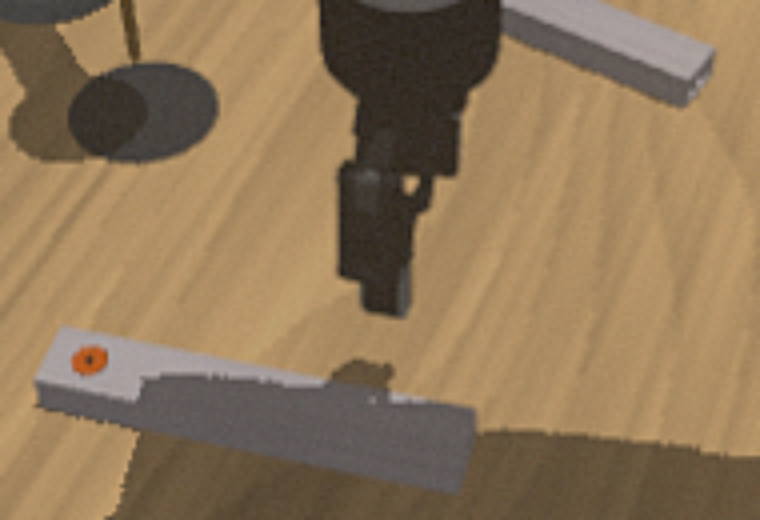

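>>> send_rows(
  steps=[
    {"delta_rot": [0, 0, -0.5], "slide": [0, 0, 0.03], "grip": -1},
    {"delta_rot": [0, 0, 0], "slide": [0, 0, 0.03], "grip": -1},
    {"delta_rot": [0, 0, 0], "slide": [0, 0, 0.03], "grip": -1},
    {"delta_rot": [0, 0, 0], "slide": [0, 0, 0.017], "grip": -1},
    {"delta_rot": [0, 0, 0], "slide": [0, 0, 0.01], "grip": -1},
    {"delta_rot": [0, 0, 0], "slide": [0, 0, 0], "grip": -1},
    {"delta_rot": [0, 0, 0], "slide": [0, 0, 0], "grip": -1},
    {"delta_rot": [0, 0, 0], "slide": [0, 0, 0], "grip": -1},
  ],
)

```text
time_s: 3.7
ee_pos: [0.4463, 0.1984, 0.0291]
orientation: [-0.068, 0.998, 0.0, 0.001]
ft_force: [0.4, -0.2, -0.1]
gripper_width: 0.0854
```

>>> send_rows(
  steps=[
    {"delta_rot": [0, 0, 0], "slide": [0, 0, 0], "grip": 0},
    {"delta_rot": [0, 0, 0], "slide": [0, 0, 0], "grip": 0.15},
    {"delta_rot": [0, 0, 0], "slide": [0, 0, 0], "grip": 0.3},
    {"delta_rot": [0, 0, 0], "slide": [0, 0, 0], "grip": 0.5},
    {"delta_rot": [0, 0, 0], "slide": [0, 0, 0], "grip": 1},
    {"delta_rot": [0, 0, 0], "slide": [0, 0, 0], "grip": 1},
    {"delta_rot": [0, 0, 0], "slide": [0, 0, 0], "grip": 1},
    {"delta_rot": [0, 0, 0], "slide": [0, 0, 0], "grip": 1},
  ],
  grip_force=35,
)

```text
time_s: 4.7
ee_pos: [0.4456, 0.1982, 0.0283]
orientation: [-0.068, 0.998, -0.0, 0.0]
ft_force: [-0.9, 0.6, -1.0]
gripper_width: 0.0002
```

```bash
python3 - <<'E'
from h import *
s=manip.read_state();print(s)
T,d=cams.camera("top");S,_=cams.camera("side");cv2.imwrite("pics/side2.png",S[:,:,::-1])
print(cast("top",orange(T,(170,110,210,215))[0],.025),cast("side",orange(S,(140,235,265,290))[0],.025))
plan([s["ee_pos"]+[.0875,-.2147,0]],6,0)
E
```

```text
{'time_s': 4.7, 'joint_positions': array([ 2.53880989e-01,  2.90156738e-01, -4.79583260e-01,  8.01050619e-01,
       -7.51619376e-05,  1.18229046e-01]), 'qd': array([-3.04853689e-05, -6.13560848e-04,  1.97323625e-03,  1.38321895e-04,
       -1.53601195e-03, -4.97777710e-04]), 'tau': array([ 2.19551031e-03, -4.11327589e+01,  2.42676938e+01,  1.43225367e-03,
       -5.86831229e-04,  6.95789026e-06]), 'ee_pos': array([0.44559127, 0.19824683, 0.02826117]), 'orientation': array([-6.77739793e-02,  9.97700700e-01, -3.64042800e-05,  9.75745204e-06]), 'ft_force': array([-0.88786581,  0.62205318, -1.03066905]), 'moment': array([ 0.00395638,  0.03017762, -0.04985448]), 'gripper_width': 0.00016248392813567977}
[[0.63216322 0.2226411  0.025     ]] [[0.62868856 0.22279891 0.025     ]]
0 -0.0096 -0.0374 -0.0 turn z 0
1 -0.0096 -0.0374 -0.0 turn z 0
2 -0.0096 -0.0374 -0.0 turn z 0
3 -0.0096 -0.0374 -0.0 turn z 0
4 -0.0096 -0.0374 -0.0 turn z 0
5 -0.0096 -0.0374 -0.0 turn z 0
```

View pics/side2.png

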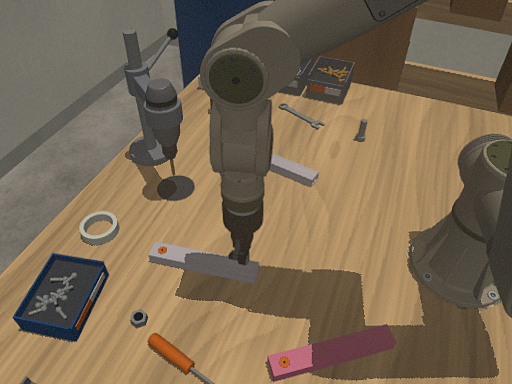

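The gripper shut completely (width 0) and the dot hasn't moved, so the fingers missed the tube. I'll work out where they really are.

```bash
python3 - <<'E'
from h import *
S=cv2.imread("pics/side2.png")
X=[[.4456,.1982,z] for z in (.006,.028,.05,.08)]
print(proj("side",X),proj("top",X))
T,d=cams.camera("top");S2,ds=cams.camera("side")
a=cv2.resize(S2[190:300,180:290],None,fx=5,fy=5,interpolation=cv2.INTER_NEAREST)
cv2.imwrite("pics/s2z.png",a[:,:,::-1])
a=cv2.resize(T[130:250,130:260],None,fx=5,fy=5,interpolation=cv2.INTER_NEAREST)
cv2.imwrite("pics/t2z.png",a[:,:,::-1])
np.savez("d2.npz",d=d,ds=ds)
E
```

```text
[[242.86867262 271.38939164]
 [242.80136406 265.2950323 ]
 [242.73190394 258.97132906]
 [242.63354794 249.95610473]] [[195.37905885 198.10718335]
 [194.46238809 197.58662841]
 [193.51412852 197.04810557]
 [192.167122   196.28308034]]
```

View pics/s2z.png

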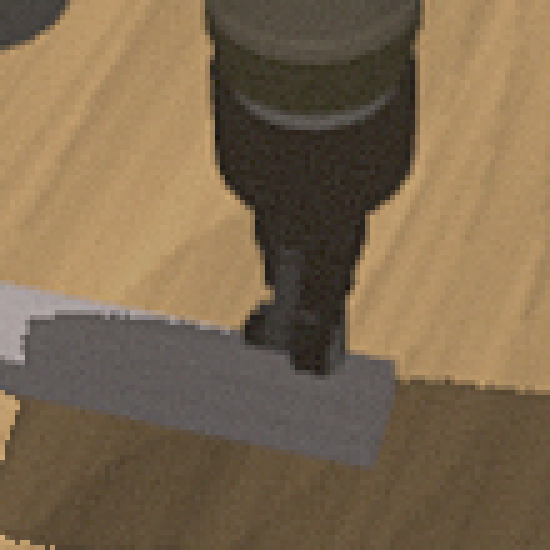

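View pics/t2z.png

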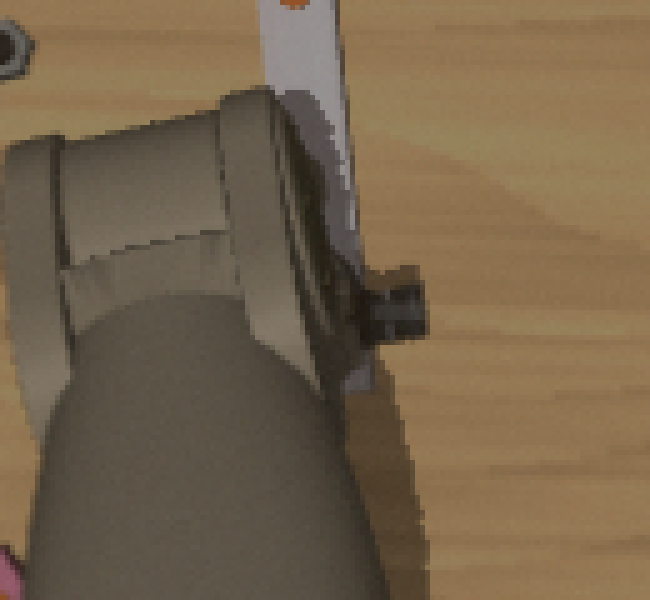

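```bash
cat >>h.py <<'E'
def cloud(n,d,pts):
    c=cams.camera_params(n);R=cv2.Rodrigues(c["rvec"])[0]
    u=cv2.undistortPoints(np.array(pts,float).reshape(-1,1,2),c["camera_matrix"],c["distortion"]).reshape(-1,2)
    z=np.array([d[int(y),int(x)] for x,y in pts]);P=np.c_[u*z[:,None],z]
    return (P-c["tvec"])@R
E
python3 - <<'E'
from h import *
np.set_printoptions(suppress=True,precision=3)
D=np.load("d2.npz");d,ds=D["d"],D["ds"]
print("top finger");q=[(x,y) for x in(204,207,210,213) for y in(186,190,194)];print(np.c_[q,cloud("top",d,q)])
print("side");q=[(x,y) for y in(240,245,250,254,258,260,262,264,266) for x in(231,234,238,241,244,247)];print(np.c_[q,cloud("side",ds,q)])
E
```

```text
top finger
[[204.    186.      0.479   0.176   0.006]
 [204.    190.      0.457   0.162   0.155]
 [204.    194.      0.446   0.16    0.169]
 [207.    186.      0.479   0.169   0.004]
 [207.    190.      0.458   0.157   0.136]
 [207.    194.      0.448   0.156   0.143]
 [210.    186.      0.48    0.161  -0.   ]
 [210.    190.      0.458   0.149   0.143]
 [210.    194.      0.449   0.149   0.134]
 [213.    186.      0.48    0.153   0.003]
 [213.    190.      0.459   0.142   0.137]
 [213.    194.      0.449   0.142   0.14 ]]
side
[[231.    240.      0.508   0.119  -0.003]
 [234.    240.      0.446   0.239   0.157]
 [238.    240.      0.439   0.236   0.156]
 [241.    240.      0.432   0.238   0.161]
 [244.    240.      0.428   0.233   0.157]
 [247.    240.      0.429   0.217   0.139]
 [231.    245.      0.501   0.134  -0.002]
 [234.    245.      0.444   0.242   0.147]
 [238.    245.      0.437   0.24    0.147]
 [241.    245.      0.431   0.24    0.15 ]
 [244.    245.      0.428   0.234   0.144]
 [247.    245.      0.429   0.216   0.123]
 [231.    250.      0.495   0.148  -0.002]
 [234.  
[... 1055 characters left out ...]
93   0.022]
 [238.    262.      0.452   0.208   0.049]
 [241.    262.      0.443   0.214   0.06 ]
 [244.    262.      0.437   0.212   0.061]
 [247.    262.      0.433   0.205   0.054]
 [231.    264.      0.472   0.201   0.023]
 [234.    264.      0.466   0.198   0.023]
 [238.    264.      0.457   0.197   0.025]
 [241.    264.      0.444   0.213   0.052]
 [244.    264.      0.437   0.214   0.056]
 [247.    264.      0.433   0.205   0.047]
 [231.    266.      0.469   0.208   0.026]
 [234.    266.      0.463   0.204   0.024]
 [238.    266.      0.456   0.199   0.022]
 [241.    266.      0.449   0.201   0.027]
 [244.    266.      0.444   0.195   0.022]
 [247.    266.      0.438   0.194   0.024]]
```

```bash
python3 - <<'E'
from h import *
np.set_printoptions(suppress=True,precision=3)
D=np.load("d2.npz");ds=D["ds"]
# all side cloud points near gripper: 
q=[(x,y) for y in range(200,275) for x in range(225,262)];P=cloud("side",ds,q)
m=(np.abs(P[:,0]-.4456)<.04)&(P[:,2]>.03)&(P[:,2]<.3);P=P[m]
for z0 in np.arange(.03,.2,.01):
    k=P[(P[:,2]>=z0)&(P[:,2]<z0+.01)]
    if len(k): print(round(z0,3),len(k),k[:,:2].min(0),k[:,:2].max(0))
print(proj("side",[[.4456-.011,.21,z] for z in(.006,.03,.045,.06)]))
s=manip.read_state();print(s["ee_pos"],s["ft_force"],s["gripper_width"])
E
```

```text
0.04 8 [0.432 0.195] [0.452 0.211]
0.05 32 [0.432 0.194] [0.452 0.215]
0.06 14 [0.431 0.195] [0.447 0.215]
0.07 7 [0.432 0.194] [0.434 0.205]
0.08 6 [0.429 0.204] [0.434 0.213]
0.09 30 [0.427 0.207] [0.444 0.231]
0.1 26 [0.426 0.195] [0.456 0.239]
0.11 39 [0.425 0.186] [0.458 0.253]
0.12 40 [0.423 0.185] [0.449 0.262]
0.13 132 [0.422 0.193] [0.46  0.263]
0.14 91 [0.422 0.206] [0.46  0.253]
0.15 68 [0.423 0.209] [0.448 0.242]
0.16 47 [0.428 0.23 ] [0.45  0.239]
0.17 102 [0.406 0.203] [0.467 0.239]
0.18 139 [0.406 0.204] [0.467 0.239]
0.19 131 [0.406 0.204] [0.466 0.239]
[[245.567 277.143]
 [245.547 270.522]
 [245.534 266.245]
 [245.521 261.856]]
[0.446 0.198 0.028] [ 0.039 -0.147  0.421] 8.389008431066819e-05
```

By the depth data, the shut fingertips are centred over the tube at z ≈ 0.046. The reported TCP (z = 0.028) implies 0.006, so the tool really sits about 40 mm higher than reported. I'll open and go down in small steps, checking with force and camera.

>>> send_rows(
  steps=[
    {"delta_rot": [0, 0, 0], "slide": [0, 0, 0], "grip": -1},
    {"delta_rot": [0, 0, 0], "slide": [0, 0, 0], "grip": -1},
    {"delta_rot": [0, 0, 0], "slide": [0, 0, 0], "grip": -1},
    {"delta_rot": [0, 0, 0], "slide": [0, 0, 0], "grip": -1},
    {"delta_rot": [0, 0, 0], "slide": [0, 0, 0], "grip": -1},
    {"delta_rot": [0, 0, 0], "slide": [0, 0, 0.01], "grip": -1},
    {"delta_rot": [0, 0, 0], "slide": [0, 0, 0.01], "grip": -1},
    {"delta_rot": [0, 0, 0], "slide": [0, 0, 0.005], "grip": -1},
    {"delta_rot": [0, 0, 0], "slide": [0, 0, 0], "grip": -1},
    {"delta_rot": [0, 0, 0], "slide": [0, 0, 0], "grip": -1},
  ],
)

```text
time_s: 6.15
ee_pos: [0.4457, 0.1983, 0.0033]
orientation: [-0.068, 0.998, -0.0, 0.0]
ft_force: [-0.2, 0.1, 0.1]
gripper_width: 0.0853
```

```bash
cat >>h.py <<'E'
def tips(S,ds,x,lo=.004):
    q=[(a,b) for b in range(190,310) for a in range(150,290)];P=cloud("side",ds,q)
    c=np.array([S[b,a].astype(int).max() for a,b in q])
    return P,c,np.array(q)
E
python3 - <<'E'
from h import *
np.set_printoptions(suppress=True,precision=3)
s=manip.read_state();print(s["ee_pos"],s["ft_force"],s["gripper_width"])
S,ds=cams.camera("side")
a=cv2.resize(S[190:310,180:300],None,fx=5,fy=5,interpolation=cv2.INTER_NEAREST);cv2.imwrite("pics/s3z.png",a[:,:,::-1])
P,c,q=tips(S,ds,0)
m=(np.abs(P[:,0]-.4456)<.03)&(P[:,1]>.23)&(P[:,1]<.28)&(P[:,2]>.008)&(P[:,2]<.1)
P=P[m]
for z0 in np.arange(.0,.1,.01):
    k=P[(P[:,2]>=z0)&(P[:,2]<z0+.01)]
    if len(k): print(round(z0,3),len(k),k[:,:2].min(0),k[:,:2].max(0))
E
```

```text
[0.446 0.198 0.003] [-0.17   0.141  0.059] 0.0852577209021932
0.03 5 [0.426 0.244] [0.43  0.247]
0.04 31 [0.427 0.243] [0.448 0.257]
0.05 13 [0.426 0.241] [0.443 0.257]
0.06 4 [0.427 0.242] [0.428 0.248]
0.07 5 [0.423 0.246] [0.425 0.267]
0.08 87 [0.421 0.232] [0.445 0.275]
0.09 57 [0.422 0.23 ] [0.446 0.274]
```

View pics/s3z.png

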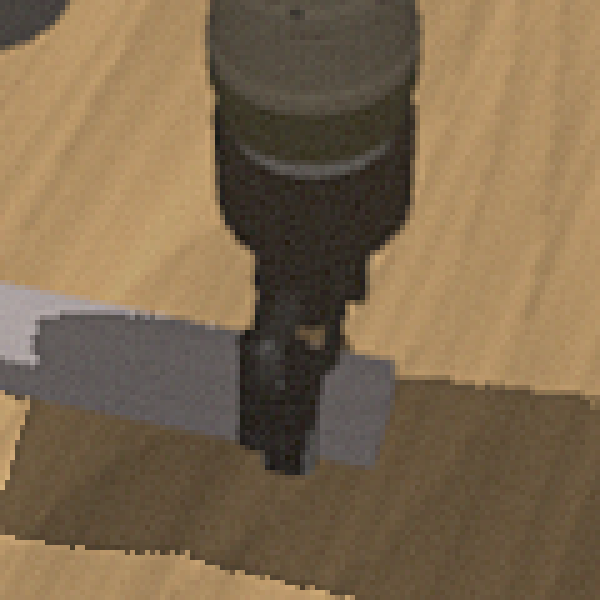

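The jaws now straddle the tube with their open tips at z ≈ 0.035. That fits a 40 mm z bias. I'll go down 18 mm more, then close.

>>> send_rows(
  steps=[
    {"delta_rot": [0, 0, 0], "slide": [0, 0, 0.008], "grip": -1},
    {"delta_rot": [0, 0, 0], "slide": [0, 0, 0.006], "grip": -1},
    {"delta_rot": [0, 0, 0], "slide": [0, 0, 0.004], "grip": -1},
    {"delta_rot": [0, 0, 0], "slide": [0, 0, 0], "grip": -1},
    {"delta_rot": [0, 0, 0], "slide": [0, 0, 0], "grip": -1},
  ],
)

```text
time_s: 6.82
ee_pos: [0.4457, 0.1982, -0.0147]
orientation: [-0.068, 0.998, -0.0, 0.0]
ft_force: [0.5, -0.4, -0.2]
gripper_width: 0.0856
```

```bash
python3 - <<'E'
from h import *
s=manip.read_state();print(s["ee_pos"],s["ft_force"],s["gripper_width"])
S,ds=cams.camera("side")
a=cv2.resize(S[190:310,180:300],None,fx=5,fy=5,interpolation=cv2.INTER_NEAREST);cv2.imwrite("pics/s4z.png",a[:,:,::-1])
E
```

```text
[ 0.44565882  0.19824857 -0.01471825] [ 0.51044738 -0.3787317  -0.21402091] 0.08556685706601942
```

View pics/s4z.png

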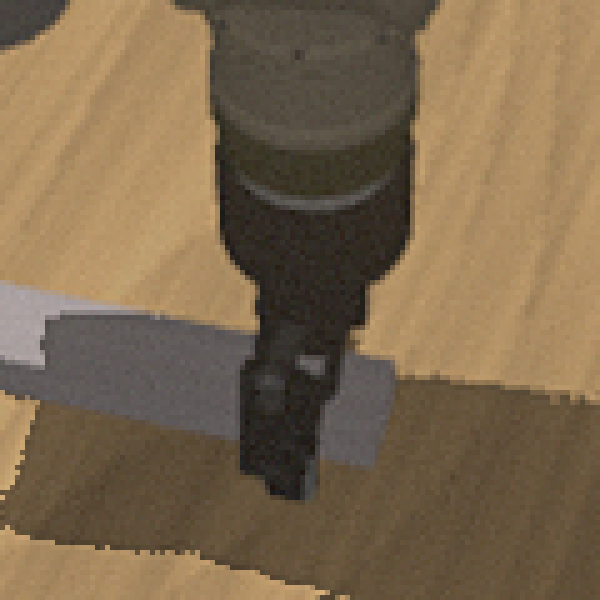

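>>> send_rows(
  steps=[
    {"delta_rot": [0, 0, 0], "slide": [0, 0, 0], "grip": -0.3},
    {"delta_rot": [0, 0, 0], "slide": [0, 0, 0], "grip": -0.1},
    {"delta_rot": [0, 0, 0], "slide": [0, 0, 0], "grip": 0.1},
    {"delta_rot": [0, 0, 0], "slide": [0, 0, 0], "grip": 0.3},
    {"delta_rot": [0, 0, 0], "slide": [0, 0, 0], "grip": 1},
    {"delta_rot": [0, 0, 0], "slide": [0, 0, 0], "grip": 1},
    {"delta_rot": [0, 0, 0], "slide": [0, 0, 0], "grip": 1},
    {"delta_rot": [0, 0, 0], "slide": [0, 0, 0], "grip": 1},
  ],
  grip_force=35,
)

```text
time_s: 7.88
ee_pos: [0.4458, 0.1982, -0.0144]
orientation: [-0.068, 0.998, -0.0, 0.0]
ft_force: [-1.0, -0.9, 5.0]
gripper_width: 0.0392
```

```bash
python3 - <<'E'
from h import *
s=manip.read_state();print(s["ee_pos"],s["ft_force"],s["gripper_width"])
S,ds=cams.camera("side");T,_=cams.camera("top")
a=cv2.resize(S[190:310,140:290],None,fx=5,fy=5,interpolation=cv2.INTER_NEAREST);cv2.imwrite("pics/s5z.png",a[:,:,::-1])
print(cast("top",orange(T,(150,90,310,215))[0],.025),cast("side",orange(S,(140,235,265,290))[0],.025))
E
```

```text
[ 0.44579305  0.19818408 -0.01440419] [-0.96916762 -0.86502854  5.02921415] 0.039165061138937515
[[0.63216322 0.2226411  0.025     ]] [[0.62877818 0.22289066 0.025     ]]
```

View pics/s5z.png

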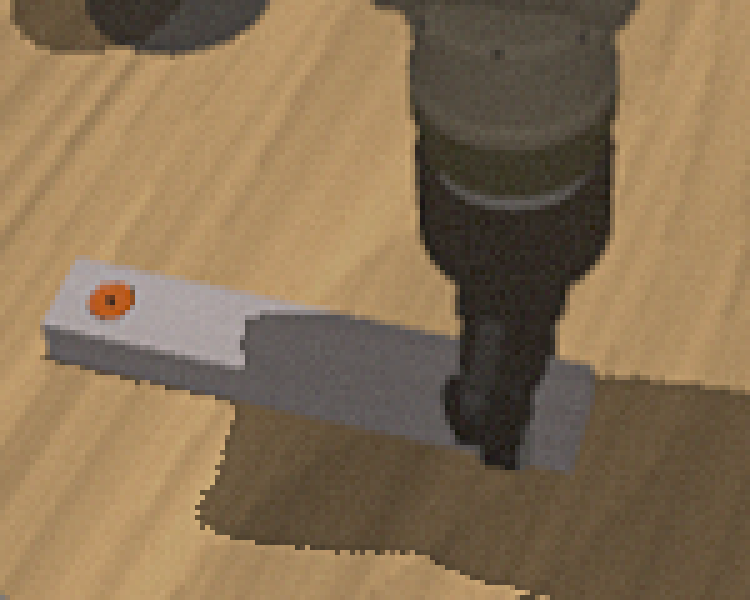

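The tube is gripped (width 39 mm) and the dot is still in place at (161,250) in side. Now the slide, stopping slightly short.

>>> send_rows(
  steps=[
    {"delta_rot": [0, 0, 0], "slide": [-0.004, -0.014, 0], "grip": 1},
    {"delta_rot": [0, 0, 0], "slide": [-0.007, -0.027, 0], "grip": 1},
    {"delta_rot": [0, 0, 0], "slide": [-0.007, -0.028, 0], "grip": 1},
    {"delta_rot": [0, 0, 0], "slide": [-0.007, -0.028, 0], "grip": 1},
    {"delta_rot": [0, 0, 0], "slide": [-0.007, -0.028, 0], "grip": 1},
    {"delta_rot": [0, 0, 0], "slide": [-0.007, -0.028, 0], "grip": 1},
    {"delta_rot": [0, 0, 0], "slide": [-0.007, -0.027, 0], "grip": 1},
    {"delta_rot": [0, 0, 0], "slide": [-0.006, -0.022, 0], "grip": 1},
    {"delta_rot": [0, 0, 0], "slide": [-0.003, -0.012, 0], "grip": 1},
    {"delta_rot": [0, 0, 0], "slide": [0, 0, 0], "grip": 1},
  ],
)

```text
time_s: 9.22
ee_pos: [0.5302, -0.0075, -0.0144]
orientation: [-0.067, 0.998, -0.001, 0.001]
ft_force: [0.7, -3.3, 3.3]
gripper_width: 0.0391
```

>>> send_rows(
  steps=[
    {"delta_rot": [0, 0, 0], "slide": [0, 0, 0], "grip": 1},
    {"delta_rot": [0, 0, 0], "slide": [0, 0, 0], "grip": 1},
  ],
)

```text
time_s: 9.48
ee_pos: [0.5296, -0.0064, -0.0144]
orientation: [-0.068, 0.998, -0.0, 0.001]
ft_force: [1.0, -2.4, 4.6]
gripper_width: 0.0396
```

```bash
python3 - <<'E'
from h import *
s=manip.read_state();print(s["ee_pos"],s["orientation"],s["ft_force"],s["gripper_width"])
S,ds=cams.camera("side");T,_=cams.camera("top")
cv2.imwrite("pics/side6.png",S[:,:,::-1]);cv2.imwrite("pics/top6.png",T[:,:,::-1])
a=cv2.resize(S[130:230,120:260],None,fx=5,fy=5,interpolation=cv2.INTER_CUBIC);cv2.imwrite("pics/s6z.png",a[:,:,::-1])
a=orange(S,(140,160,220,215));print(a[:2],cast("side",a[0],.025))
E
```

```text
[ 0.52962197 -0.00636981 -0.01437864] [-6.78205296e-02  9.97697238e-01 -4.31218364e-04  6.41847940e-04] [ 1.04868169 -2.38300304  4.60414979] 0.03958681397399591Traceback (most recent call last):
  File "<stdin>", line 6, in <module>
  File "h.py", line 16, in orange
    return (M['m10']/M['m00'],M['m01']/M['m00']),cv2.contourArea(c),m
            ~~~~~~~~^~~~~~~~~
ZeroDivisionError: float division by zero
```

View pics/s6z.png

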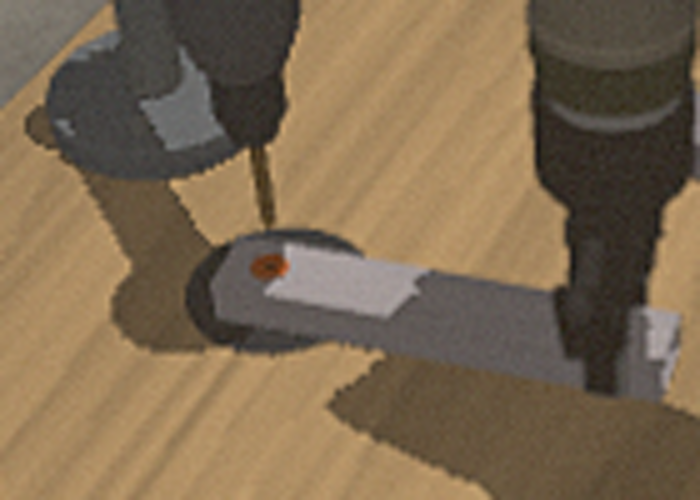

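View pics/top6.png

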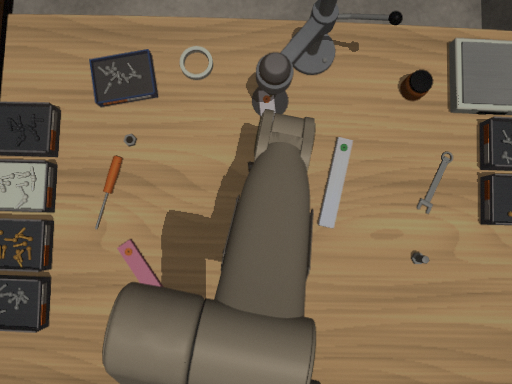

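The dot is now close to the tip but in shadow: side crop (269,266), full image (174,183). In top it is at about (266,99). I need a mask that tolerates shadow to measure it.

```bash
cat >>h.py <<'E'
def dot(p,box,v=40,smin=120):
    h=cv2.cvtColor(p,cv2.COLOR_RGB2HSV);m=((h[...,0]<13)&(h[...,1]>smin)&(h[...,2]>v)).astype(np.uint8)
    k=np.zeros_like(m);x0,y0,x1,y1=box;k[y0:y1,x0:x1]=1;m*=k
    m=cv2.morphologyEx(m,cv2.MORPH_CLOSE,np.ones((3,3)))
    n,l,st,ce=cv2.connectedComponentsWithStats(m);i=1+np.argmax(st[1:,4]);return ce[i],st[i]
E
python3 - <<'E'
from h import *
S=cv2.imread("pics/side6.png")[:,:,::-1].copy();T=cv2.imread("pics/top6.png")[:,:,::-1].copy()
tS=cast("side",[(173.3,175.2)],.042);tT=cast("top",[(270.4,95.5)],.042)
for n,I,b,t in(("side",S,(160,170,195,200),tS),("top",T,(255,88,285,115),tT)):
    c,st=dot(I,b);w=cast(n,c,.025);print(n,c,st,w,"need",t-w, "target px",proj(n,[[t[0,0],t[0,1],.025]]))
a=cv2.resize(T[70:140,240:310],None,fx=8,fy=8,interpolation=cv2.INTER_CUBIC);cv2.imwrite("pics/t6z.png",a[:,:,::-1])
E
```

```text
side [173.52 182.8 ] [170 181   8   5  25] [[0.71208978 0.01872768 0.025     ]] need [[ 0.00366029 -0.00975036  0.017     ]] target px [[174.1071605  180.12996947]]
top [266.          98.75609756] [263  96   7   7  41] [[0.71571141 0.01797462 0.025     ]] need [[ 0.00460694 -0.01094174  0.017     ]] target px [[270.13198453  97.20297222]]
```

View pics/t6z.png

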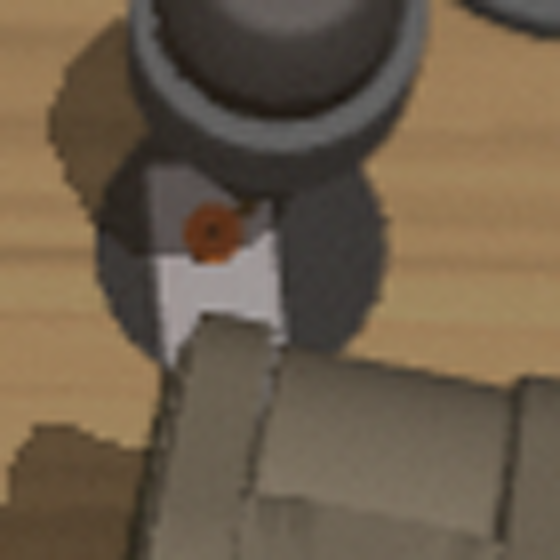

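>>> send_rows(
  steps=[
    {"delta_rot": [0, 0, 0], "slide": [-0.001, -0.004, 0], "grip": 1},
    {"delta_rot": [0, 0, 0], "slide": [-0.001, -0.005, 0], "grip": 1},
    {"delta_rot": [0, 0, 0], "slide": [-0.001, -0.002, 0], "grip": 1},
    {"delta_rot": [0, 0, 0], "slide": [0, 0, 0], "grip": 1},
    {"delta_rot": [0, 0, 0], "slide": [0, 0, 0], "grip": 1},
    {"delta_rot": [0, 0, 0], "slide": [0, 0, 0], "grip": 1},
  ],
)

```text
time_s: 10.32
ee_pos: [0.5322, -0.0146, -0.0144]
orientation: [-0.069, 0.998, 0.002, -0.001]
ft_force: [-2.4, 4.7, 12.1]
gripper_width: 0.0395
```

```bash
cat >chk.py <<'E'
from h import *
import sys
k=sys.argv[1]
s=manip.read_state();print(s["time_s"],s["ee_pos"],s["ft_force"],s["gripper_width"])
S,_=cams.camera("side");T,_=cams.camera("top")
tS=cast("side",[(173.3,175.2)],.042);tT=cast("top",[(270.4,95.5)],.042)
for n,I,b,t in(("side",S,(160,170,195,200),tS),("top",T,(255,85,285,115),tT)):
    c,st=dot(I,b);w=cast(n,c,.025);print(n,c,st,w,"need",(t-w)[0,:2])
A=cv2.resize(T[70:140,235:305],None,fx=6,fy=6,interpolation=cv2.INTER_CUBIC)
B=cv2.resize(S[150:210,145:205],None,fx=7,fy=7,interpolation=cv2.INTER_CUBIC)
cv2.imwrite(f"pics/chk{k}.png",np.hstack([A,np.zeros((420,0,3),np.uint8),B])[:,:,::-1])
cv2.imwrite(f"pics/full{k}s.png",S[:,:,::-1]);cv2.imwrite(f"pics/full{k}t.png",T[:,:,::-1])
E
python3 chk.py 7
```

```text
10.325 [ 0.53215322 -0.01456066 -0.01438735] [-2.44555612  4.74089649 12.12230032] 0.03945541396711139
side [174.20833333 180.875     ] [172 179   6   5  24] [[0.71407869 0.01145652 0.025     ]] need [ 0.00167138 -0.0024792 ]
top [268.62857143  98.17142857] [266  95   7   7  35] [[0.71753789 0.01098752 0.025     ]] need [ 0.00278045 -0.00395464]
```

View pics/chk7.png

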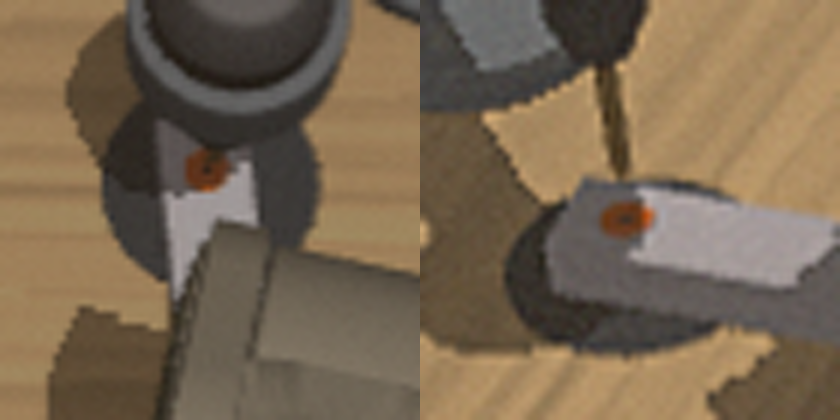

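>>> send_rows(
  steps=[
    {"delta_rot": [0, 0, 0], "slide": [-0.001, -0.0015, -0.0005], "grip": 1},
    {"delta_rot": [0, 0, 0], "slide": [-0.0005, -0.001, 0], "grip": 1},
    {"delta_rot": [0, 0, 0], "slide": [0, 0, 0], "grip": 1},
    {"delta_rot": [0, 0, 0], "slide": [0, 0, 0], "grip": 1},
    {"delta_rot": [0, 0, 0], "slide": [0, 0, 0], "grip": 1},
  ],
)

```text
time_s: 11.05
ee_pos: [0.5333, -0.0168, -0.0144]
orientation: [-0.069, 0.998, 0.002, -0.001]
ft_force: [-3.0, 3.8, 9.1]
gripper_width: 0.0393
```

```bash
python3 chk.py 8
```

```text
11.05 [ 0.53333956 -0.01677295 -0.01437104] [-3.044385    3.84746313  9.09439554] 0.0393474774737773
side [173.96153846 180.23076923] [171 178   7   5  26] [[0.71591177 0.009467   0.025     ]] need [-0.0001617  -0.00048968]
top [269.90322581  97.83870968] [267  95   7   6  31] [[0.71855886 0.00760148 0.025     ]] need [ 0.00175948 -0.0005686 ]
```

View pics/chk8.png

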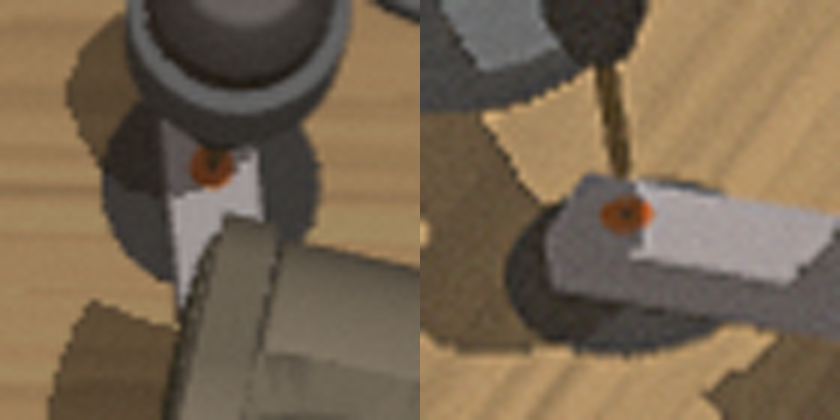

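Both views now agree to within about 1 mm (the bit hides part of the dot in top). Releasing gently.

>>> send_rows(
  steps=[
    {"delta_rot": [0, 0, 0], "slide": [0, 0, 0], "grip": 0},
    {"delta_rot": [0, 0, 0], "slide": [0, 0, 0], "grip": -0.3},
    {"delta_rot": [0, 0, 0], "slide": [0, 0, 0], "grip": -0.7},
    {"delta_rot": [0, 0, 0], "slide": [0, 0, 0], "grip": -1},
    {"delta_rot": [0, 0, 0], "slide": [0, 0, 0], "grip": -1},
    {"delta_rot": [0, 0, 0], "slide": [0, 0, 0], "grip": -1},
  ],
  grip_force=20,
)

```text
time_s: 11.9
ee_pos: [0.5353, -0.0192, -0.0142]
orientation: [-0.068, 0.998, -0.0, -0.0]
ft_force: [-0.4, -0.1, -0.0]
gripper_width: 0.0853
```

```bash
python3 chk.py 9
```

```text
11.9 [ 0.53528839 -0.01918837 -0.01424308] [-0.44938224 -0.11120088 -0.03192115] 0.08530321463594503
side [174. 180.] [171 178   7   5  29] [[0.7162606  0.00863022 0.025     ]] need [-0.00051053  0.0003471 ]
top [269.72727273  97.72727273] [267  95   7   6  33] [[0.71884843 0.00807968 0.025     ]] need [ 0.00146991 -0.0010468 ]
```

View pics/full9s.png

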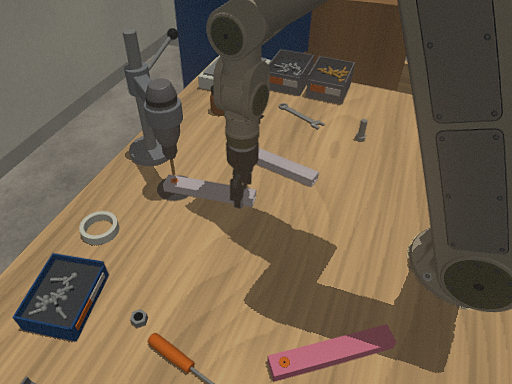

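View pics/chk9.png

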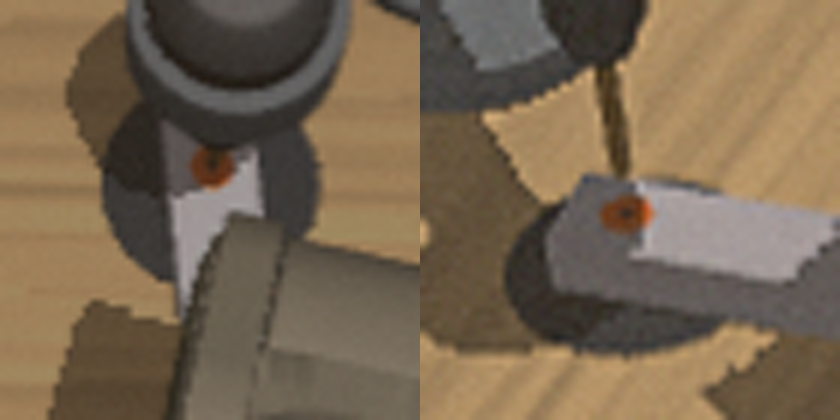

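The jaws are open with zero force, and the tube stayed put (dot at (174,180) in side). Lifting and backing off.

>>> send_rows(
  steps=[
    {"delta_rot": [0, 0, 0], "slide": [0, 0, -0.015], "grip": -1},
    {"delta_rot": [0, 0, 0], "slide": [0, 0, -0.025], "grip": -1},
    {"delta_rot": [0, 0, 0], "slide": [0, 0, -0.03], "grip": -1},
    {"delta_rot": [0, 0, 0], "slide": [0, 0, -0.03], "grip": -1},
    {"delta_rot": [0, 0, 0], "slide": [0.01, 0, -0.03], "grip": -1},
    {"delta_rot": [0, 0, 0], "slide": [0.03, 0, -0.02], "grip": -1},
    {"delta_rot": [0, 0, 0], "slide": [0.04, 0, 0], "grip": -1},
    {"delta_rot": [0, 0, 0], "slide": [0.03, 0, 0], "grip": -1},
    {"delta_rot": [0, 0, 0], "slide": [0, 0, 0], "grip": -1},
    {"delta_rot": [0, 0, 0], "slide": [0, 0, 0], "grip": -1},
  ],
)

```text
time_s: 13.25
ee_pos: [0.4273, -0.0342, 0.1368]
orientation: [-0.068, 0.998, -0.0, 0.001]
ft_force: [0.1, -0.4, -0.4]
gripper_width: 0.0857
```

```bash
python3 chk.py 10; python3 - <<'E'
from h import *
T=cv2.imread("pics/full10t.png")[:,:,::-1].copy();S=cv2.imread("pics/full10s.png")[:,:,::-1].copy()
c=tube(T,(310,125,360,235));r=cv2.minAreaRect((cast("top",c.reshape(-1,2),.025)[:,:2]*1000).astype(np.float32));print(r)
E
```

```text
13.25 [ 0.42734931 -0.03422516  0.13679643] [ 0.05777898 -0.38360957 -0.37128907] 0.0857260553418191
side [173.88888889 180.14814815] [171 178   7   5  27] [[0.71624726 0.00925091 0.025     ]] need [-0.00049719 -0.00027359]
top [269.72727273  97.72727273] [267  95   7   6  33] [[0.71884843 0.00807968 0.025     ]] need [ 0.00146991 -0.0010468 ]
((577.0631713867188, -189.37457275390625), (37.823795318603516, 77.7647933959961), 78.16508483886719)
```

View pics/chk10.png

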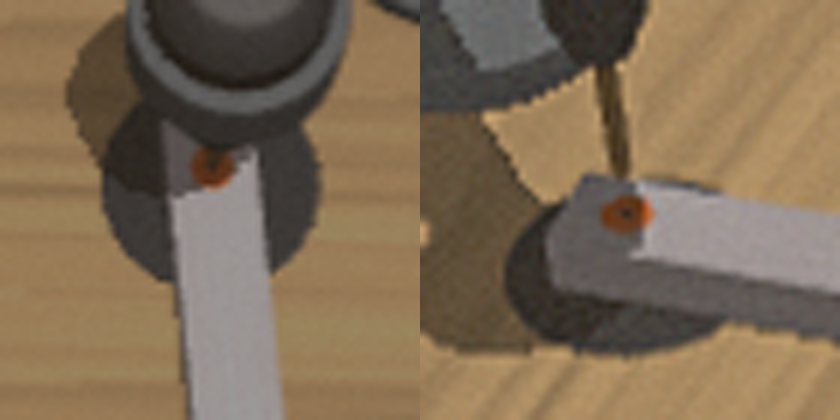

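View pics/full10s.png

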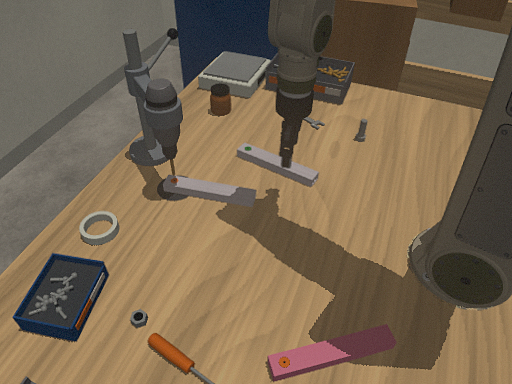

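```bash
python3 - <<'E'
from h import *
from station import job
a=cv2.imread("pics/side0.png")[:,:,::-1].copy();b=cv2.imread("pics/full10s.png")[:,:,::-1].copy()
def g(p):
    h=cv2.cvtColor(p,cv2.COLOR_RGB2HSV)[135:165,235:265];y,x=np.where((h[...,0]>45)&(h[...,0]<85)&(h[...,1]>80));return x.mean()+235,y.mean()+135,len(x)
print(g(a),g(b))
print(job.job_done())
E
```

```text
(np.float64(247.5), np.float64(148.0), 18) (np.float64(247.35294117647058), np.float64(148.05882352941177), 17)
the job is handed in; nothing more can be done
None
```

I gripped the orange-dot tube by its plain end, slid it flat along the counter until its dot was under the drill tip, then let go and backed the arm off. The job was handed in at about 13.3 s.

**Final checks**
- **Dot under the tip:** the side view puts the dot within about 0.6 mm of the spot under the tip. The top view gives about 1.8 mm, but there the bit hides part of the dot; by eye its centre lines up with the target pixel.
- **Release:** the jaws were fully open with no force on the wrist. In the views before and after lifting off, the dot stayed within about 0.6 mm, which is within measuring error.
- **Green-dot tube:** its dot is at the same side-view pixel as at the start, to within 0.2 px. The arm hid part of it in the last top view, so its full outline could not be compared again.

**What disagreed**
- **Height offset:** the reported tool height was about 40 mm lower than where the fingers really were. The first grasp therefore closed on air above the tube without touching it. I measured the true fingertip height from the depth image and went down further for the real grasp.
- **Downward press:** while sliding, the gripper pressed down with readings up to about 12 N, well under the limit. The arm also stopped about 2 mm short on one small move, which I corrected before letting go.
- **Cameras:** the two views differ by about 4 mm in absolute x, so I compared dot and tip within each view separately.

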